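# Make up the wheel kit and the engine kit for a mower overhaul

### The arm

A 6-joint arm with a two-finger parallel gripper is mounted at the origin on a cart in front of the work surface, level with it; the furniture and walls round the work are solid. World frame = base frame: x ahead of the robot, y to its left, z up, the work surface at z = 0. Lengths are in m, angles in degrees, forces in N, time in s.
With the tool pointing down it reaches from about 0.3 to 0.75 m from the base axis. Payload 8.5 kg.
Tool frame: the origin (TCP) lies at the very end of the fingers, on their centre line; the grasp point (between the pads) lies 19 mm behind it (env.hold_point_z is the distance from the TCP to the grasp point, in m); z points along the fingers, y is the line along which they close (so a half turn about z gives the same grasp; the last joint's range is limited). The gripper opens to 85 mm and grips with 20 to 120 N. Pads are 22 mm wide; open, the fingers measure 114 mm over their backs; the gripper's body (76 mm by 85 mm) begins 54 mm behind the grasp point. The pads swing forward as they close: fully open they stand 13 mm farther back than shut.
Start: joints at [51.664, 21.807, 74.336, -0, 83.858, -12.336], TCP at [0.241, 0.494, 0.231] pointing down, gripper open.
Joint ranges: [-178.18, 178.18], [-50.72, 133.34], [12.68, 142.11], [-81.47, 261.47], [9.98, 163.14], [-165.26, 165.26]. Speed limits (degrees/s): [136.94, 136.94, 180, 180, 180, 180].

### API

Orientations are given as a 3x3 rotation matrix whose columns are the frame's x, y, z axes.
In Python, from rig import env, optics gives the robot as it stands.
- The arm moves only by the shell command python3 -m jog 'ROWS' [OPENING] [FORCE]. ROWS is JSON, a list of rows, each an object with "linear": the shift along the tool's x, y, z in units of 40 mm (1.0 is 40 mm), a list of three; "roll": the turn about the tool's z in units of 5 degrees (1.0 is 5 degrees). A call has 1 to 12 rows; each row shifts and turns the commanded pose from where the row before left it, along the tool's axes as they then stand; what a row does not reach is not made up. A row lasts 1/12 s, in which the tool goes at most 41.7 mm and 7.16 degrees, less where a joint would pass 70% of its speed; a pose out of reach is approached as far as the arm can. A call is refused whole if a number of a shift passes 1 or a number of a turn 1, either way. A call with a gripper value outside its range is refused whole. OPENING is the opening, from -1 (shut) to 1 (fully open), set as the call begins (- or left out, the last holds). The fingers move at their own pace and stop on an object; FORCE is the grip in N (left out, the last holds). Time passes only in rows, so rows that do not move let the fingers close. It gives the time, the measured TCP pose, the force, the opening and the grip force at its end, in the units of the state.
- env.observe(): the state, without advancing time (a new reading comes with each control period).
- optics.get_image(name): name is "scene" or "top"; returns the picture (400x640x3 uint8, red, green, blue); there is no depth.
- optics.calibration(name): a dict with "fov_y" (degrees; the focal length in pixels is half the picture's height over the tangent of half this angle, whatever the lens; pixels are square), "cx", "cy" (the principal point, pixels), "T" (4x4, takes a point from camera to world coordinates). Camera axes: x right, y down, z forward; pixel columns grow to the right and rows downward; lengths in m; the calibration is good to about 2 mm. A picture is of the moment at which its call begins. calibration takes no time and is no camera call.
- env.close_job(): hands the job in; it is judged then, once.
The state is a dict: "time_s": time; "q": joint angles; "qvel": joint speeds; "joint_efforts": joint torques, N m; "position": TCP position; "tool_rot": TCP orientation; "ft_force": force on the tool from outside, world axes, zero at the start; "wrist_torque": the same for the moment, N m; "grip_width": finger opening in m; "gripper_force": force on a finger pad.
Only numpy, scipy, OpenCV 4.12 (cv2) and the standard library are available. Lean on these libraries where they do the work, as an engineer would, in place of code of your own. Each camera call takes 0.05 s, during which the arm holds its last target. There are 200 camera calls.

### The job

Make up the two mower repair kits on their grey kit boards: the wheel kit is both ball bearings, lowered (not dropped) one on the other over the upright post, and the long bolt in the pocket beside them; the engine kit is the spark plug in the larger pocket and the short bolt in the smaller one of the other board. Every part must lie flat, fully down in its place, and be let go; leave the roll of black tape and the tape measure where they are.

Things in the scene. Friction and masses are not known exactly. Their poses are not given: they have to be found in the camera images.
- wheel_board: Wheel kit board, grey, 134x124x18 mm, fixed, origin: centre of underside. Round post at x=+36, y=0: 8 mm thick, from board top (z=18) to z=64, tapered over the last 10. Long bolt's pocket: centre x=-32, y=0, 100 along y, 29 wide, floor z=12, sides sloping out 4 mm to the top. A groove of the same depth for the fingers crosses it, x -67 to +4, y -22 to +22. Pocket floor: dark.
- engine_board: Engine kit board, grey like the other but without post, 134x124x18 mm, fixed, origin: centre of underside. Pockets run along y, centred at y=0, floor z=12, sides sloping out 4 mm to the top: short bolt's at x=-32, 68 long, 27 wide; spark plug's at x=+32, 78 long, 30 wide. A groove of the same depth for the fingers crosses the board, y -20 to +20 (at the plug -26 to +26).
- bearing_a: Ball bearing, bright steel ring with an open bore, 53 mm outside, 16 mm high, bore 18 mm, 0.16 kg, lying flat. Origin: centre of its underside; z up along the bore. The two bearings are alike, either may be the lower one.
- bearing_b: Ball bearing, bright steel ring with an open bore, 53 mm outside, 16 mm high, bore 18 mm, 0.16 kg, lying flat. Origin: centre of its underside; z up along the bore. The two bearings are alike, either may be the lower one.
- long_bolt: Long hexagon bolt with its nut run on, steel, 88 mm long, 21 mm wide over the head, 19 mm high, 0.09 kg, lying flat. Origin: middle of its length, at the underside; y along the shank towards the head. Head at y = +36 to +44 mm, nut at y = -30 to -19 mm, between them bare shank 12 mm thick with its axis 9 mm up; grip it there, at about y = +6 mm.
- short_bolt: Short hexagon bolt with its nut run on, steel, 56 mm long, 18 mm wide over the head, 16 mm high, 0.05 kg, lying flat. Origin: middle of its length, at the underside; y along the shank towards the head. Head at y = +22 to +28 mm, nut at y = -21 to -13 mm, between them bare shank 10 mm thick with its axis 8 mm up; grip it there, at about y = +4 mm.
- spark_plug: Spark plug, steel body with a white insulator, 66 mm long, 21 mm wide, 22 mm high, 0.05 kg, lying flat. Origin: middle of its length, at the underside; y along it. Its hexagon, 21 mm wide with its axis 11 mm up, is at y = +7 to +16 mm and tapers off to both sides; grip it there, at about y = +11 mm.
- tape_roll: Roll of black electrical tape with a pale core, 55 mm across, 19 mm high, lying flat among the parts: not wanted, leave it. Origin: centre of its underside. About 100 mm beyond the parts, to the left, stands an open tool box 240 mm high, and to their right a vise: between parts and boards, travel with the fingertips 190 mm up.
- tape_rule: Yellow tape measure standing on edge, 37 (x) x 78 (y) x 62 mm high: leave it. Origin: centre of its underside.
Mind the look-alikes: they are no part of the job. What is shaped like the bearing_a but red is not meant.

How it is judged:
By the outcome, as a careful person would: the job done as asked, in the order asked, and still so for the second after the job is handed in, with the robot touching nothing.
It also fails if it takes over 118 s, if anything falls off the work surface, if the arm or the gripper's body presses on something with over 40 N, if the wrist force passes 120 N, or if a joint passes its speed limit or range.

## Working session

There is one attempt and no reset: what is moved stays moved. The work goes in short steps, Python scripts to look and compute and a shell command to move; the robot and the scene stay as the last step left them, time stands still between calls to the robot, and variables do not carry over. Pictures are saved under pics/ and viewed, at most 14 in all, crops included, and the job is handed in when it is done.

```bash
mkdir -p pics; ls; python3 - <<'E'
from rig import env, optics
import cv2,numpy as np
for n in("scene","top"):
    cv2.imwrite(f"pics/{n}0.png",optics.get_image(n)[:,:,::-1]); c=optics.calibration(n); print(n,c)
s=env.observe(); print(s)
E
```

```text
pics
scene {'fov_y': 47.00510046336687, 'cx': 316.3422213806471, 'cy': 197.22260333145974, 'T': array([[ 0.57408674, -0.6299445 ,  0.52306246,  0.01281616],
       [-0.81867539, -0.43071764,  0.37980642, -0.1664742 ],
       [-0.01396474, -0.6462602 , -0.76298935,  0.7274635 ],
       [ 0.        ,  0.        ,  0.        ,  1.        ]])}
top {'fov_y': 42.67441956422561, 'cx': 314.2469903316193, 'cy': 197.7357814207285, 'T': array([[ 7.73122642e-03, -9.85879870e-01,  1.67275551e-01,
         2.93357924e-01],
       [-9.99970094e-01, -7.65521530e-03,  1.09921951e-03,
         1.71788317e-01],
       [ 1.96831969e-04, -1.67279047e-01, -9.85909571e-01,
         1.30626135e+00],
       [ 0.00000000e+00,  0.00000000e+00,  0.00000000e+00,
         1.00000000e+00]])}
{'time_s': 0.1, 'q': array([ 5.16641417e+01,  2.18370777e+01,  7.43802202e+01, -7.75246165e-04,
        8.38558949e+01, -1.23362555e+01]), 'qvel': array([-0.05320754, -0.16355794, -0.18018312,  0.04270057, -0.11279134,
       -0.09612886]), 'joint_efforts': array([ 3.79822493e-03, -4.49220085e+01, -2.31655884e+01, -2.12886125e-04,
        3.71686940e-03, -2.17302409e-05]), 'position': array([0.24094522, 0.49412534, 0.23077512]), 'tool_rot': array([[-8.98797623e-01,  4.38363117e-01, -7.81814166e-04],
       [ 4.38363737e-01,  8.98797092e-01, -1.01036440e-03],
       [ 2.59785812e-04, -1.25083210e-03, -9.99999184e-01]]), 'ft_force': array([-0.27702027,  0.73924793, -0.14746671]), 'wrist_torque': array([-0.05543511, -0.03341938,  0.02820986]), 'gripper_force': 0.0, 'grip_width': 0.08563258265928127}
```

View pics/scene0.png

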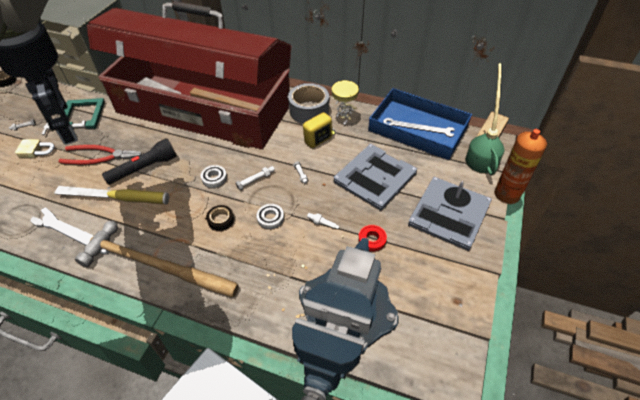

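View pics/top0.png

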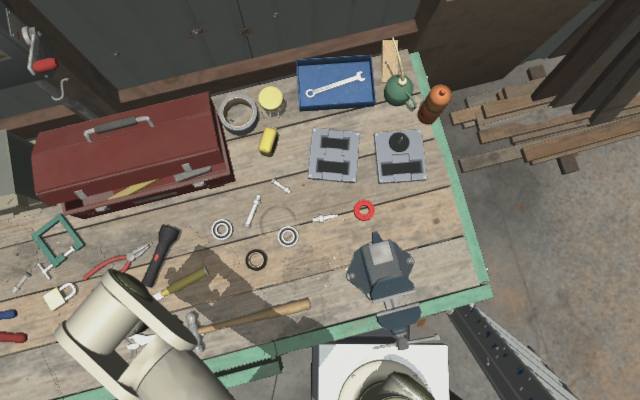

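The parts stand out in both views. The steel bearings are at scene (213,176) and (270,215), the black tape roll at (220,216) and the red ring at (372,237). I'll enlarge to get exact pixels.

```bash
python3 - <<'E'
import cv2
def crop(n,x,y,w,h,k,o):
    im=cv2.imread(f"pics/{n}0.png")[y:y+h,x:x+w]
    im=cv2.resize(im,None,fx=k,fy=k,interpolation=cv2.INTER_CUBIC)
    for i in range(0,w,10):
        cv2.line(im,(i*k,0),(i*k,8 if i%50 else 20),(0,255,255),1); 
        if i%20==0: cv2.putText(im,str(x+i),(i*k,20),0,.4,(0,255,255),1)
    for i in range(0,h,10):
        cv2.line(im,(0,i*k),(8,i*k),(0,255,255),1)
        if i%20==0: cv2.putText(im,str(y+i),(10,i*k+4),0,.4,(0,255,255),1)
    cv2.imwrite(f"pics/{o}.png",im)
crop("top",200,170,150,105,5,"tp"); crop("top",300,120,130,70,6,"tb")
crop("scene",190,150,160,90,5,"sp"); crop("scene",330,135,165,115,4,"sb")
E
```

```text
(no output)
```

View pics/tp.png

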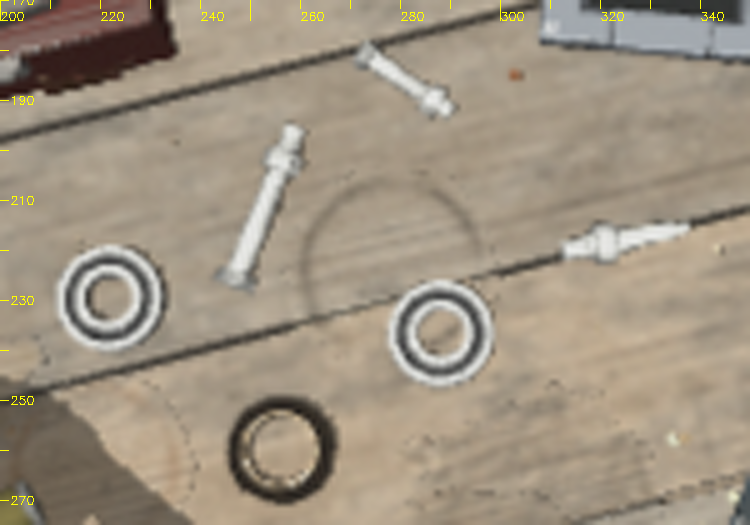

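View pics/tb.png

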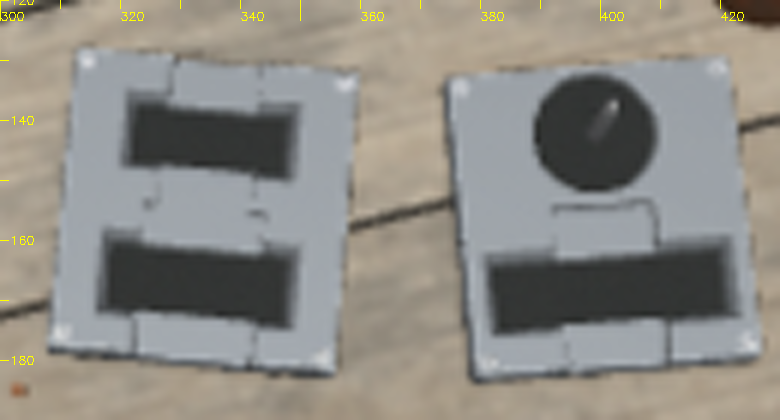

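View pics/sp.png

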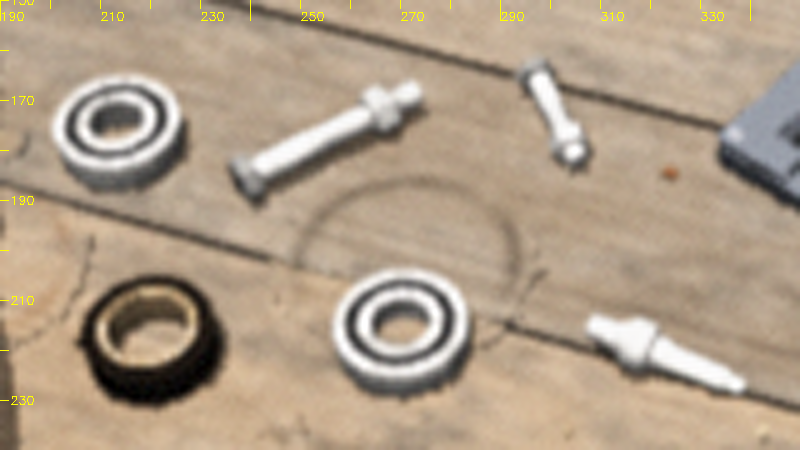

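View pics/sb.png

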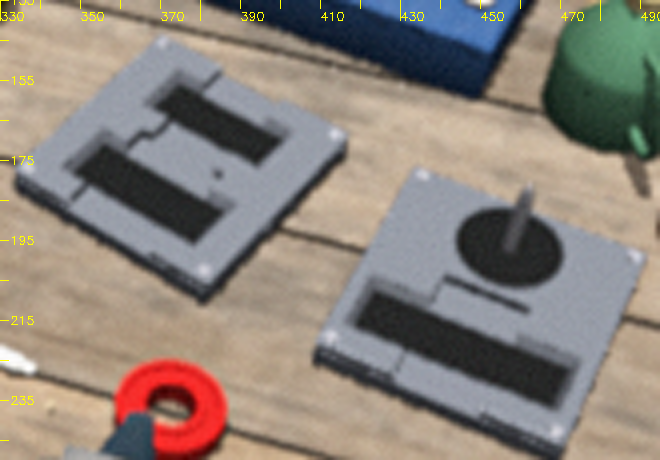

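```bash
cat > m.py <<'E'
import numpy as np
from rig import env, optics
C={n:optics.calibration(n) for n in("scene","top")}
def ray(n,uv):
    c=C[n]; f=200/np.tan(np.radians(c["fov_y"]/2)); T=c["T"]
    return T[:3,3],T[:3,:3]@np.array([(uv[0]-c["cx"])/f,(uv[1]-c["cy"])/f,1])
def tri(s,t):
    A=[];b=[]
    (o1,d1),(o2,d2)=ray("scene",s),ray("top",t)
    A=np.zeros((3,3));b=np.zeros(3);P=[]
    for o,d in((o1,d1),(o2,d2)):
        d=d/np.linalg.norm(d);M=np.eye(3)-np.outer(d,d);A+=M;b+=M@o;P.append(M)
    p=np.linalg.solve(A,b); return p,np.linalg.norm(P[0]@(p-o1))
def plane(n,uv,z):
    o,d=ray(n,uv); return (o+d*(z-o[2])/d[2])[:2]
tp=lambda x,y:(200+x/5-.4,170+y/5-.4)
tb=lambda x,y:(300+x/6-.42,120+y/6-.42)
sp=lambda x,y:(190+x/5-.4,150+y/5-.4)
sb=lambda x,y:(330+x/4-.375,135+y/4-.375)
E
cat > a.py <<'E'
from m import *
np.set_printoptions(precision=1,suppress=True)
L=[("bA",sp(118,119),tp(111,298),16),("bB",sp(405,322),tp(441,333),16),
("lhead",sp(250,175),tp(237,275),10),("lnut",sp(381,108),tp(284,157),10),("ltip",sp(420,92),tp(293,126),10),
("shead",sp(535,76),tp(366,54),8),("snut",sp(566,138),tp(437,102),8),("stip",sp(574,156),tp(451,111),8),
("phex",sp(637,344),tp(606,242),11),("pend",sp(592,325),tp(564,251),11),("ptip",sp(742,387),tp(690,227),11),
("e1",sb(163,42),tb(88,60),18),("e2",sb(337,135),tb(347,84),18),("e3",sb(27,171),tb(61,332),18),("e4",sb(204,270),tb(322,357),18),
("w1",sb(423,174),tb(460,88),18),("w2",sb(635,256),tb(718,67),18),("w3",sb(330,338),tb(487,365),18),("w4",sb(556,431),tb(748,344),18),
("disc",sb(510,247),tb(595,133),18),("post",sb(528,188),tb(613,104),64)]
R={}
for n,s,t,z in L:
    p,r=tri(s,t); a=plane("top",t,z/1000); b=plane("scene",s,z/1000); R[n]=(p,a,b)
    print(n,p*1000,"res %.1f"%(r*1000),"top",a*1000,"scene",b*1000)
xy={k:(v[1]+v[2])/2 for k,v in R.items()}
for b,s in(("e",-1),("w",1)):
    c=sum(xy[b+i] for i in"1234")/4; x=s*(xy[b+"1"]+xy[b+"2"]-xy[b+"3"]-xy[b+"4"]); y=s*(xy[b+"1"]+xy[b+"3"]-xy[b+"2"]-xy[b+"4"])
    print(b,c*1000,"yaw",np.degrees(np.arctan2(x[1],x[0])),np.degrees(np.arctan2(y[1],y[0]))-90,np.linalg.norm(x)*500,np.linalg.norm(y)*500)
for a,b in(("ltip","lhead"),("stip","shead"),("ptip","pend")):
    d=xy[b]-xy[a]; print(a,"yaw of y",np.degrees(np.arctan2(d[1],d[0])),np.linalg.norm(d)*1000)
E
python3 a.py
```

```text
bA [429.8 406.   17.8] res 0.3 top [429.7 406.5] scene [431.  407.2]
bB [414.2 238.6  14.7] res 1.0 top [413.3 239.2] scene [414.2 237.2]
lhead [442.6 344.    9.4] res 0.1 top [442.6 343.9] scene [442.1 343.7]
lnut [503.2 321.8  10.8] res 0.5 top [503.6 321.6] scene [503.4 322.6]
ltip [521.  316.8   7.8] res 1.1 top [519.8 317.4] scene [520.3 314.7]
shead [558.4 280.9   7.1] res 0.1 top [558.3 280.8] scene [557.6 280.5]
snut [531.8 243.8  13.8] res 0.6 top [533.3 243.6] scene [535.5 247.6]
stip [527.7 236.7  10.6] res 0.7 top [528.7 236.4] scene [529.1 238.7]
phex [460.1 156.8  11.9] res 0.9 top [460.9 156.1] scene [460.1 157.8]
pend [456.1 177.2  13.2] res 0.4 top [456.1 177.5] scene [457.8 177.9]
ptip [469.1 113.6   6.5] res 0.6 top [468.9 113.3] scene [465.8 112.3]
e1 [692.5 174.7  17.6] res 0.1 top [692.4 174.6] scene [692.  174.6]
e2 [682.7  61.9  17.3] res 0.0 top [682.5  62. ] scene [682.1  61.6]
e3 [572.2 185.7  12.5] res 0.5 top [571.4 185.3] scene [567.5 183.3]
e4 [561.4  73.4  17.7] res 0.1 top [561.3  73.4] scene [561.2  73.2]
w1 [681.5  12.3  18.1] res 0.7 top [681.1  12.9] scene [682.   11.7]
w2 [691.8 -99.8  16.8] res 0.0 top [691.4 -99.5] scene [690.7 -99.9]
w3 [558.9   2.3  16.9] res 0.5 top [558.4   2.9] scene [558.4   1.7]
w4 [ 568.6 -109.4   17.9] res 0.4 top [ 568.4 -109. ] scene [ 568.8 -109.7]
disc [661.7 -45.7  17.1] res 0.2 top [661.3 -45.4] scene [661.  -46.1]
post [661.3 -45.5  61.7] res 0.4 top [660.8 -45.4] scene [658.7 -45.6]
e [626.3 123.5] yaw 175.02382855866313 -184.62790232082847 122.34658140759254 112.25052181098798
w [624.9 -48.6] yaw 4.597345698777965 5.044333414456105 123.20386342402067 112.26216004158697
ltip yaw of y 160.34591023974085 82.50100930074011
stip yaw of y 55.98728090631039 52.0319374175609
ptip yaw of y 99.14435698506041 65.76585664448183
```

Every point fits:
- **Heights:** bearing tops 15–18 mm, board tops 17–18 mm, post tip 62 mm.
- **Board size:** stud spacing is 122–123 x 112 mm on both boards.
- **Lengths:** the bolts and plug come out as given.

Candidates for the bearings are the steel rings at top (222,229) and (288,236), the black roll at (255,260) and the red ring at (364,210). The enlarged crops show the first two are bright steel with open bores, so those are the ones. I'll go over bearing A first.

```bash
cat > go.py <<'E'
import sys,numpy as np
from rig import env
s=env.observe();R=s["tool_rot"];p=s["position"]
print("t %.1f p %s az %.1f F %s w %.1f g %.1f q6 %.0f"%(s["time_s"],np.round(p*1000,1),np.degrees(np.arctan2(R[1,1],R[0,1])),np.round(s["ft_force"],1),s["grip_width"]*1000,s["gripper_force"],s["q"][5]))
a=sys.argv[1:]
if a:
    t=np.array([float(v) for v in a[:2]])/1000
    az=np.arctan2(R[1,1],R[0,1]) if len(a)<3 else np.radians(float(a[2]))
    y=np.array([np.cos(az),np.sin(az)]);x=np.array([-np.sin(az),np.cos(az)])
    d=t-p[:2]; print("units x %.3f y %.3f"%(d@x/.04,d@y/.04),"" if len(a)<3 else "roll units %.2f"%(((np.degrees(np.arctan2(R[1,1],R[0,1])-az)+90)%180-90)/5))
E
python3 -m jog '[{"linear":[-0.87,0.02,0]},{"linear":[-0.87,0.02,0]},{"linear":[-0.87,0.02,0]},{"linear":[-0.87,0.02,0]},{"linear":[-0.87,0.02,0]},{"linear":[-0.86,0.02,0]},{"linear":[0,0,0.9]},{"linear":[0,0,0.9]},{"linear":[0,0,0.9]},{"linear":[0,0,0.9]},{"linear":[0,0,0.3]},{"linear":[0,0,0]}]' 0.6 60; python3 go.py 430.3 406.8
python3 - <<'E'
from m import *
import cv2
for n,s in(("green",(487,168)),("can",(509,200))): print(n,plane("scene",s,0))
cv2.imwrite("pics/c1.png",cv2.resize(optics.get_image("scene")[60:240,120:340,::-1],None,fx=3,fy=3,interpolation=2))
E
```

```text
t 0.1 p [240.9 494.1 230.8] az 64.0 F [-0.3  0.7 -0.1] w 85.6 g 0.0 q6 -12
units x -5.212 y 0.113 
green [ 0.78930819 -0.06303205]
can [ 0.72804306 -0.13422027]invalid input
```

View pics/c1.png

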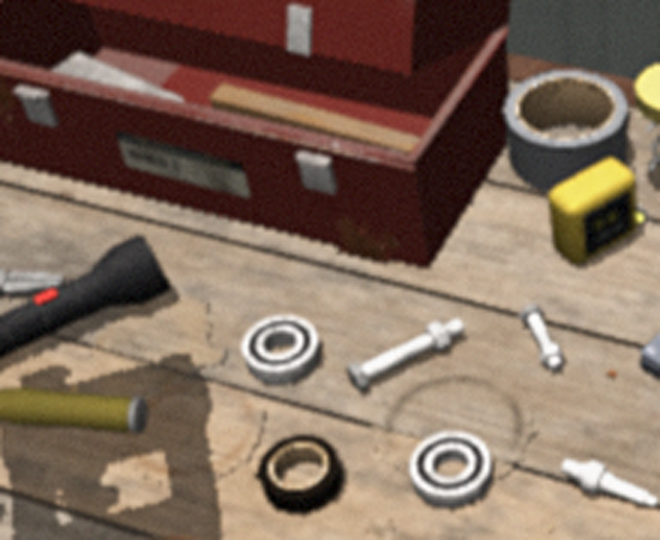

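The call was refused and the picture shows nothing has moved. The rows probably need a "roll" entry as well.

```bash
python3 -m jog '[{"linear":[-0.87,0.02,0],"roll":0},{"linear":[-0.87,0.02,0],"roll":0},{"linear":[-0.87,0.02,0],"roll":0},{"linear":[-0.87,0.02,0],"roll":0},{"linear":[-0.87,0.02,0],"roll":0},{"linear":[-0.86,0.02,0],"roll":0},{"linear":[0,0,0.9],"roll":0},{"linear":[0,0,0.9],"roll":0},{"linear":[0,0,0.9],"roll":0},{"linear":[0,0,0.9],"roll":0},{"linear":[0,0,0.3],"roll":0},{"linear":[0,0,0],"roll":0}]' 0.6 60; python3 go.py 430.3 406.8
python3 - <<'E'
from m import *
import cv2
cv2.imwrite("pics/c2.png",cv2.resize(optics.get_image("scene")[60:240,120:340,::-1],None,fx=3,fy=3,interpolation=2))
E
```

```text
time_s: 1.15
position: [0.4289, 0.4062, 0.0717]
tool_rot: [[-0.899, 0.439, -0.006], [0.439, 0.899, -0.004], [0.004, -0.006, -1.0]]
ft_force: [0.1, 0.5, -0.1]
grip_width: 0.0683
gripper_force: 0.0
t 1.1 p [428.9 406.2  71.7] az 64.0 F [ 0.1  0.5 -0.1] w 68.3 g 0.0 q6 -32
units x -0.024 y 0.029
```

View pics/c2.png

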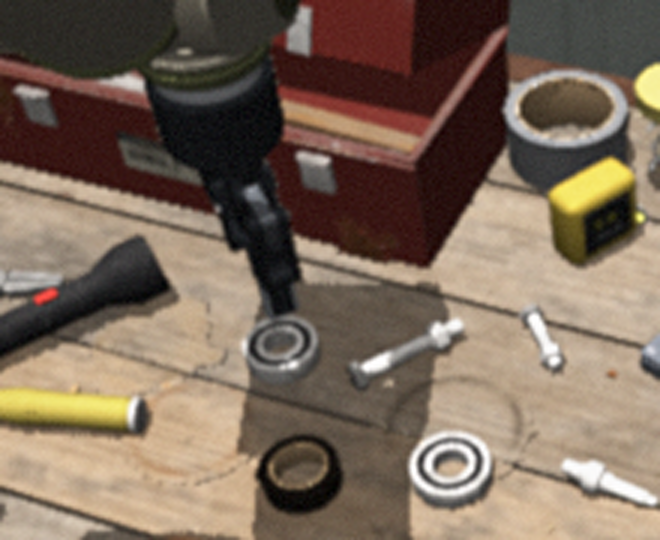

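The gripper is centred above bearing A at crop (280,345). I'll descend and grip.

```bash
python3 -m jog '[{"linear":[-0.02,0.03,0.5],"roll":0},{"linear":[0,0,0.5],"roll":0},{"linear":[0,0,0.4],"roll":0},{"linear":[0,0,0.15],"roll":0},{"linear":[0,0,0.12],"roll":0},{"linear":[0,0,0],"roll":0},{"linear":[0,0,0],"roll":0}]'; python3 -m jog '[{"linear":[0,0,0],"roll":0},{"linear":[0,0,0],"roll":0},{"linear":[0,0,0],"roll":0},{"linear":[0,0,0],"roll":0},{"linear":[0,0,0],"roll":0},{"linear":[0,0,0],"roll":0},{"linear":[0,0,0],"roll":0},{"linear":[0,0,0],"roll":0}]' -1 60;  python3 go.py
```

```text
time_s: 1.78
position: [0.4323, 0.4084, 0.0097]
tool_rot: [[-0.899, 0.438, 0.002], [0.438, 0.899, 0.001], [-0.001, 0.002, -1.0]]
ft_force: [0.5, -0.1, 0.5]
grip_width: 0.0681
gripper_force: 0.0
time_s: 2.45
position: [0.4321, 0.4081, 0.0106]
tool_rot: [[-0.899, 0.438, 0.002], [0.438, 0.899, 0.001], [-0.001, 0.001, -1.0]]
ft_force: [-3.1, -3.2, 11.1]
grip_width: 0.0482
gripper_force: 59.7
t 2.5 p [432.1 408.1  10.6] az 64.0 F [-3.1 -3.2 11.1] w 48.2 g 59.7 q6 -32
```

At 48 mm it's holding the top edge of the ring, because the open pads stand farther back. I'll open, go lower and grip again.

```bash
python3 -m jog '[{"linear":[0,0,0],"roll":0},{"linear":[0,0,0],"roll":0},{"linear":[0,0,0],"roll":0},{"linear":[0,0,0.12],"roll":0},{"linear":[0,0,0.11],"roll":0},{"linear":[0,0,0],"roll":0},{"linear":[0,0,0],"roll":0},{"linear":[0,0,0],"roll":0}]' 0.6; python3 -m jog '[{"linear":[0,0,0],"roll":0},{"linear":[0,0,0],"roll":0},{"linear":[0,0,0],"roll":0},{"linear":[0,0,0],"roll":0},{"linear":[0,0,0],"roll":0},{"linear":[0,0,0],"roll":0}]' -1 60;  python3 go.py
```

```text
time_s: 3.12
position: [0.4317, 0.408, -0.0008]
tool_rot: [[-0.899, 0.438, -0.0], [0.438, 0.899, -0.0], [0.0, -0.0, -1.0]]
ft_force: [-0.2, -0.6, -0.0]
grip_width: 0.0683
gripper_force: 0.0
time_s: 3.62
position: [0.4319, 0.4082, 0.0001]
tool_rot: [[-0.899, 0.438, 0.001], [0.438, 0.899, 0.001], [-0.0, 0.001, -1.0]]
ft_force: [-1.4, -0.9, 5.5]
grip_width: 0.05
gripper_force: 61.8
t 3.6 p [4.319e+02 4.082e+02 1.000e-01] az 64.0 F [-1.4 -0.9  5.5] w 50.0 g 61.8 q6 -32
```

```bash
python3 -m jog '[{"linear":[0,0,-0.5],"roll":0},{"linear":[0,0,-0.9],"roll":0},{"linear":[0,0,-0.9],"roll":0},{"linear":[0,0,-0.9],"roll":0},{"linear":[0,0,-0.9],"roll":0},{"linear":[0,0,-0.75],"roll":0},{"linear":[0,0,0],"roll":0},{"linear":[0,0,0],"roll":0},{"linear":[0,0,0],"roll":0}]'; python3 go.py 660.8 -45.7
python3 - <<'E'
from m import *
import cv2
cv2.imwrite("pics/c3.png",cv2.resize(optics.get_image("scene")[40:200,140:300,::-1],None,fx=3.5,fy=3.5,interpolation=2))
E
```

```text
time_s: 4.37
position: [0.4312, 0.4076, 0.192]
tool_rot: [[-0.899, 0.438, -0.002], [0.438, 0.899, -0.001], [0.001, -0.002, -1.0]]
ft_force: [0.0, -0.3, -1.9]
grip_width: 0.0498
gripper_force: 63.3
t 4.4 p [431.2 407.6 192. ] az 64.0 F [ 0.  -0.3 -1.9] w 49.8 g 63.3 q6 -32
units x -10.128 y -7.670
```

View pics/c3.png

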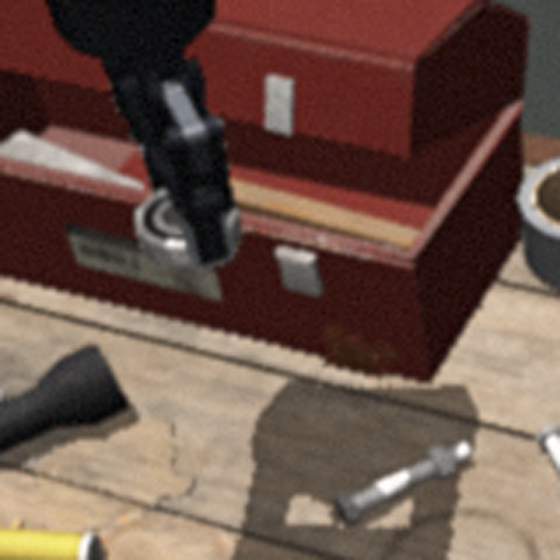

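```bash
python3 - <<'E'
from m import *
for z in(.205,.2): print(plane("scene",(193,105),z))
E
python3 -m jog '[{"linear":[-0.4,-0.3,0],"roll":0},{"linear":[-0.78,-0.59,0],"roll":0},{"linear":[-0.78,-0.59,0],"roll":0},{"linear":[-0.78,-0.59,0],"roll":0},{"linear":[-0.78,-0.59,0],"roll":0},{"linear":[-0.78,-0.59,0],"roll":0},{"linear":[-0.78,-0.59,0],"roll":0},{"linear":[-0.78,-0.59,0],"roll":0},{"linear":[-0.78,-0.59,0],"roll":0},{"linear":[-0.78,-0.59,0],"roll":0},{"linear":[-0.78,-0.59,0],"roll":0},{"linear":[-0.78,-0.59,0],"roll":0}]'; python3 -m jog '[{"linear":[-0.78,-0.59,0],"roll":0},{"linear":[-0.37,-0.29,0],"roll":0},{"linear":[0,0,0],"roll":0},{"linear":[0,0,0],"roll":0},{"linear":[0,0,0],"roll":0},{"linear":[0,0,0],"roll":0}]'; python3 go.py 660.8 -45.7
python3 - <<'E'
from m import *
import cv2
a=optics.get_image("scene")[90:230,400:500,::-1];b=optics.get_image("top")[90:230,350:450,::-1]
cv2.imwrite("pics/c4.png",cv2.resize(np.hstack([a,b]),None,fx=4,fy=4,interpolation=2))
E
```

```text
[0.42389515 0.40252029]
[0.42782919 0.4079656 ]
time_s: 5.42
position: [0.6356, 0.0046, 0.1913]
tool_rot: [[-0.899, 0.439, -0.003], [0.439, 0.899, 0.001], [0.003, -0.001, -1.0]]
ft_force: [1.2, -0.0, -2.3]
grip_width: 0.0498
gripper_force: 63.3
time_s: 5.92
position: [0.6609, -0.0441, 0.1928]
tool_rot: [[-0.899, 0.437, -0.001], [0.437, 0.899, 0.001], [0.001, -0.0, -1.0]]
ft_force: [0.1, -0.3, -1.9]
grip_width: 0.0501
gripper_force: 63.3
t 5.9 p [660.9 -44.1 192.8] az 64.1 F [ 0.1 -0.3 -1.9] w 50.1 g 63.3 q6 -78
units x -0.015 y -0.038
```

View pics/c4.png

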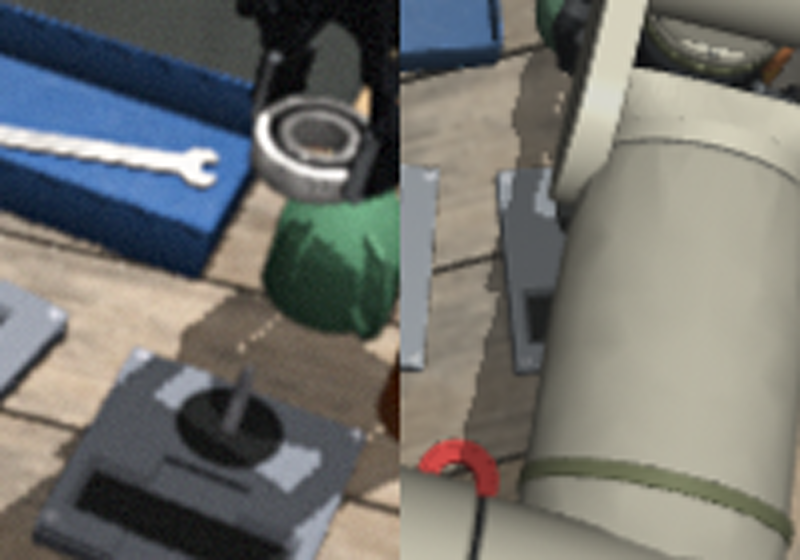

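The ring is held level; its bore is at crop (321,137) in the scene view. I'll work out where that is relative to the post.

```bash
python3 - <<'E'
from m import *
uv=(400+321/4-.375,90+137/4-.375)
for z in(.205,.209,.212): print(z,plane("scene",uv,z))
E
```

```text
0.205 [ 0.66318212 -0.04279173]
0.209 [ 0.6582029  -0.04373865]
0.212 [ 0.65446848 -0.04444884]
```

```bash
python3 -m jog '[{"linear":[-0.01,-0.04,0.5],"roll":0},{"linear":[0,0,0.8],"roll":0},{"linear":[0,0,0.8],"roll":0},{"linear":[0,0,0.6],"roll":0},{"linear":[0,0,0.3],"roll":0},{"linear":[0,0,0.3],"roll":0},{"linear":[0,0,0.2],"roll":0},{"linear":[0,0,0],"roll":0},{"linear":[0,0,0],"roll":0},{"linear":[0,0,0],"roll":0}]'; python3 go.py 660.8 -45.7
```

```text
time_s: 6.85
position: [0.6617, -0.047, 0.0545]
tool_rot: [[-0.899, 0.438, 0.002], [0.438, 0.899, -0.001], [-0.002, 0.0, -1.0]]
ft_force: [-1.0, 0.2, -2.7]
grip_width: 0.0496
gripper_force: 63.3
t 6.8 p [661.7 -47.   54.5] az 64.0 F [-1.   0.2 -2.7] w 49.6 g 63.3 q6 -78
units x 0.035 y 0.020
```

```bash
python3 -m jog '[{"linear":[0.02,0.02,0.15],"roll":0},{"linear":[0,0,0.2],"roll":0},{"linear":[0,0,0.2],"roll":0},{"linear":[0,0,0.15],"roll":0},{"linear":[0,0,0.1],"roll":0},{"linear":[0,0,0.04],"roll":0},{"linear":[0,0,0],"roll":0},{"linear":[0,0,0],"roll":0},{"linear":[0,0,0],"roll":0}]'; python3 go.py 660.8 -45.7
```

```text
time_s: 7.6
position: [0.661, -0.046, 0.0201]
tool_rot: [[-0.899, 0.438, 0.001], [0.438, 0.899, -0.0], [-0.001, 0.0, -1.0]]
ft_force: [0.7, -0.4, -2.0]
grip_width: 0.0499
gripper_force: 63.3
t 7.6 p [661.  -46.   20.1] az 64.0 F [ 0.7 -0.4 -2. ] w 49.9 g 63.3 q6 -78
units x 0.008 y 0.004
```

```bash
python3 -m jog '[{"linear":[0,0,0.03],"roll":0},{"linear":[0,0,0.02],"roll":0},{"linear":[0,0,0],"roll":0},{"linear":[0,0,0],"roll":0}]'; python3 go.py
```

```text
time_s: 7.93
position: [0.6609, -0.046, 0.0182]
tool_rot: [[-0.899, 0.438, 0.001], [0.438, 0.899, -0.0], [-0.001, 0.0, -1.0]]
ft_force: [-0.2, 0.1, 2.0]
grip_width: 0.0503
gripper_force: 63.7
t 7.9 p [660.9 -46.   18.2] az 64.0 F [-0.2  0.1  2. ] w 50.3 g 63.7 q6 -78
```

```bash
python3 -m jog '[{"linear":[0,0,0],"roll":0},{"linear":[0,0,0],"roll":0},{"linear":[0,0,0],"roll":0},{"linear":[0,0,0],"roll":0},{"linear":[0,0,-0.3],"roll":0},{"linear":[0,0,-0.9],"roll":0},{"linear":[0,0,-0.9],"roll":0},{"linear":[0,0,-0.9],"roll":0},{"linear":[0,0,-0.9],"roll":0},{"linear":[0,0,-0.6],"roll":0},{"linear":[0,0,0],"roll":0}]' 0.6;python3 -m jog '[{"linear":[0.6,0.24,0],"roll":0},{"linear":[0.88,0.38,0],"roll":0},{"linear":[0.88,0.38,0],"roll":0},{"linear":[0.88,0.38,0],"roll":0},{"linear":[0.88,0.38,0],"roll":0},{"linear":[0.88,0.38,0],"roll":0},{"linear":[0.88,0.38,0],"roll":0},{"linear":[0.88,0.38,0],"roll":0},{"linear":[0.88,0.38,0],"roll":0},{"linear":[0.88,0.38,0],"roll":0},{"linear":[0,0,0.8],"roll":0},{"linear":[0,0,0.8],"roll":0}]';python3 -m jog '[{"linear":[0,0,0.8],"roll":0},{"linear":[0,0,0.6],"roll":0},{"linear":[0,0,0.4],"roll":0},{"linear":[0,0,0],"roll":0},{"linear":[0,0,0],"roll":0},{"linear":[0,0,0],"roll":0}]';python3 go.py 413.8 238.2
```

```text
time_s: 8.85
position: [0.6624, -0.0462, 0.2052]
tool_rot: [[-0.899, 0.438, 0.011], [0.438, 0.899, -0.003], [-0.011, 0.002, -1.0]]
ft_force: [0.5, 0.2, -0.2]
grip_width: 0.0684
gripper_force: 0.0
time_s: 9.85
position: [0.4179, 0.2368, 0.1347]
tool_rot: [[-0.9, 0.435, 0.005], [0.435, 0.9, 0.001], [-0.004, 0.003, -1.0]]
ft_force: [1.1, 0.1, -0.8]
grip_width: 0.0685
gripper_force: 0.0
time_s: 10.35
position: [0.4192, 0.2352, 0.0629]
tool_rot: [[-0.899, 0.438, 0.002], [0.438, 0.899, 0.0], [-0.001, 0.001, -1.0]]
ft_force: [-0.5, 1.3, 0.6]
grip_width: 0.0682
gripper_force: 0.0
t 10.3 p [419.2 235.2  62.9] az 64.0 F [-0.5  1.3  0.6] w 68.2 g 0.0 q6 -49
units x 0.154 y 0.008
```

```bash
python3 -m jog '[{"linear":[0.15,0.01,0],"roll":0},{"linear":[0,0,0.5],"roll":0},{"linear":[0,0,0.5],"roll":0},{"linear":[0,0,0.36],"roll":0},{"linear":[0,0,0.2],"roll":0},{"linear":[0,0,0],"roll":0},{"linear":[0,0,0],"roll":0},{"linear":[0,0,0],"roll":0}]';python3 -m jog '[{"linear":[0,0,0],"roll":0},{"linear":[0,0,0],"roll":0},{"linear":[0,0,0],"roll":0},{"linear":[0,0,0],"roll":0},{"linear":[0,0,0],"roll":0},{"linear":[0,0,0],"roll":0}]' -1 60;python3 go.py
```

```text
time_s: 11.02
position: [0.4139, 0.2383, 0.0003]
tool_rot: [[-0.899, 0.438, 0.002], [0.438, 0.899, 0.001], [-0.001, 0.001, -1.0]]
ft_force: [0.4, -0.0, 1.4]
grip_width: 0.0684
gripper_force: 0.0
time_s: 11.52
position: [0.4138, 0.2381, 0.0008]
tool_rot: [[-0.899, 0.438, 0.002], [0.438, 0.899, 0.0], [-0.002, 0.001, -1.0]]
ft_force: [-3.2, -1.0, 13.9]
grip_width: 0.05
gripper_force: 60.2
t 11.5 p [413.8 238.1   0.8] az 64.0 F [-3.2 -1.  13.9] w 50.0 g 60.2 q6 -48
```

```bash
python3 -m jog '[{"linear":[0,0,-0.4],"roll":0},{"linear":[0,0,-0.9],"roll":0},{"linear":[0,0,-0.9],"roll":0},{"linear":[0,0,-0.9],"roll":0},{"linear":[0,0,-0.9],"roll":0},{"linear":[0,0,-0.8],"roll":0},{"linear":[0,0,0],"roll":0},{"linear":[0,0,0],"roll":0}]';python3 -m jog '[{"linear":[-0.4,-0.2,0],"roll":0},{"linear":[-0.87,-0.37,0],"roll":0},{"linear":[-0.87,-0.37,0],"roll":0},{"linear":[-0.87,-0.37,0],"roll":0},{"linear":[-0.87,-0.37,0],"roll":0},{"linear":[-0.87,-0.37,0],"roll":0},{"linear":[-0.87,-0.37,0],"roll":0},{"linear":[-0.87,-0.37,0],"roll":0},{"linear":[-0.87,-0.37,0],"roll":0},{"linear":[-0.87,-0.37,0],"roll":0},{"linear":[-0.43,-0.17,0],"roll":0},{"linear":[0,0,0],"roll":0}]';python3 -m jog '[{"linear":[0,0,0],"roll":0},{"linear":[0,0,0],"roll":0},{"linear":[0,0,0],"roll":0}]';python3 go.py 661 -45.8
python3 - <<'E'
from m import *
import cv2
a=optics.get_image("scene")[90:230,400:500,::-1]
cv2.imwrite("pics/c5.png",cv2.resize(a,None,fx=4,fy=4,interpolation=2))
E
```

```text
time_s: 12.18
position: [0.4136, 0.2381, 0.1927]
tool_rot: [[-0.899, 0.438, 0.004], [0.438, 0.899, 0.001], [-0.003, 0.002, -1.0]]
ft_force: [1.1, -0.1, -1.9]
grip_width: 0.0502
gripper_force: 63.7
time_s: 13.18
position: [0.661, -0.0504, 0.1878]
tool_rot: [[-0.897, 0.442, -0.004], [0.442, 0.897, 0.0], [0.003, -0.001, -1.0]]
ft_force: [-0.6, -0.1, -2.1]
grip_width: 0.0501
gripper_force: 63.7
time_s: 13.43
position: [0.6591, -0.0457, 0.1908]
tool_rot: [[-0.899, 0.437, -0.001], [0.437, 0.899, 0.001], [0.002, -0.0, -1.0]]
ft_force: [-0.3, 0.4, -1.5]
grip_width: 0.05
gripper_force: 63.7
t 13.4 p [659.1 -45.7 190.8] az 64.1 F [-0.3  0.4 -1.5] w 50.0 g 63.7 q6 -78
units x -0.044 y 0.018
```

View pics/c5.png

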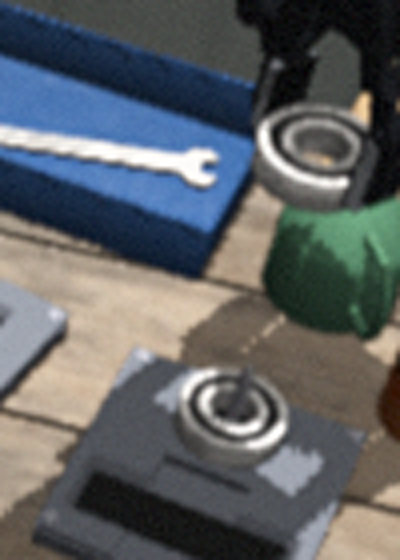

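The first bearing is seated flat on the post at crop (233,412), and the second hangs level above it. I'll lower it now.

```bash
python3 -m jog '[{"linear":[-0.04,0.02,0.5],"roll":0},{"linear":[0,0,0.8],"roll":0},{"linear":[0,0,0.8],"roll":0},{"linear":[0,0,0.5],"roll":0},{"linear":[0,0,0.3],"roll":0},{"linear":[0,0,0.2],"roll":0},{"linear":[0,0,0.2],"roll":0},{"linear":[0,0,0.2],"roll":0},{"linear":[0,0,0.2],"roll":0},{"linear":[0,0,0],"roll":0},{"linear":[0,0,0],"roll":0},{"linear":[0,0,0],"roll":0}]'; python3 go.py 661 -45.8
```

```text
time_s: 14.48
position: [0.662, -0.0469, 0.044]
tool_rot: [[-0.899, 0.438, 0.001], [0.438, 0.899, -0.0], [-0.001, 0.0, -1.0]]
ft_force: [0.3, -0.8, -1.7]
grip_width: 0.0496
gripper_force: 63.7
t 14.5 p [662.  -46.9  44. ] az 64.0 F [ 0.3 -0.8 -1.7] w 49.6 g 63.7 q6 -78
units x 0.034 y 0.014
```

```bash
python3 -m jog '[{"linear":[0.03,0.01,0.1],"roll":0},{"linear":[0,0,0.08],"roll":0},{"linear":[0,0,0.03],"roll":0},{"linear":[0,0,0.02],"roll":0},{"linear":[0,0,0],"roll":0},{"linear":[0,0,0],"roll":0},{"linear":[0,0,0],"roll":0}]'; python3 go.py 661 -45.8
```

```text
time_s: 15.07
position: [0.6606, -0.0458, 0.0349]
tool_rot: [[-0.899, 0.438, -0.0], [0.438, 0.899, -0.0], [0.0, -0.0, -1.0]]
ft_force: [-3.5, 0.5, 5.1]
grip_width: 0.0496
gripper_force: 64.4
t 15.1 p [660.6 -45.8  34.9] az 64.0 F [-3.5  0.5  5.1] w 49.6 g 64.4 q6 -78
units x -0.010 y 0.005
```

```bash
python3 -m jog '[{"linear":[0,0,0],"roll":0},{"linear":[0,0,0],"roll":0},{"linear":[0,0,0],"roll":0},{"linear":[0,0,0],"roll":0},{"linear":[0,0,-0.2],"roll":0},{"linear":[0,0,-0.8],"roll":0},{"linear":[0,0,-0.9],"roll":0},{"linear":[0,0,-0.9],"roll":-0.6},{"linear":[0,0,-0.9],"roll":-0.66},{"linear":[0,0,-0.4],"roll":0},{"linear":[0,0,0],"roll":0},{"linear":[0,0,0],"roll":0}]' 0.6; python3 go.py 474.2 332.6 70.3
python3 - <<'E'
from m import *
import cv2
a=optics.get_image("scene")[150:260,400:500,::-1]
cv2.imwrite("pics/c6.png",cv2.resize(a,None,fx=4,fy=4,interpolation=2))
E
```

```text
time_s: 16.07
position: [0.6608, -0.0459, 0.1992]
tool_rot: [[-0.941, 0.337, 0.002], [0.337, 0.941, -0.0], [-0.002, 0.0, -1.0]]
ft_force: [-1.1, 0.6, -0.6]
grip_width: 0.0684
gripper_force: 0.0
t 16.1 p [660.8 -45.9 199.2] az 70.3 F [-1.1  0.6 -0.6] w 68.4 g 0.0 q6 -84
units x 7.583 y 7.336 roll units -0.00
```

View pics/c6.png

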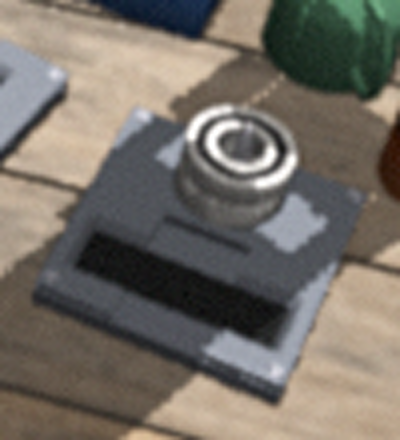

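The two bearings are stacked flat on the post. Next is the long bolt.

```bash
python3 -m jog '[{"linear":[0.4,0.39,0],"roll":0},{"linear":[0.69,0.667,0],"roll":0},{"linear":[0.69,0.667,0],"roll":0},{"linear":[0.69,0.667,0],"roll":0},{"linear":[0.69,0.667,0],"roll":0},{"linear":[0.69,0.667,0],"roll":0},{"linear":[0.69,0.667,0],"roll":0},{"linear":[0.69,0.667,0],"roll":0},{"linear":[0.69,0.667,0],"roll":0},{"linear":[0.69,0.667,0],"roll":0},{"linear":[0.69,0.667,0],"roll":0},{"linear":[0.28,0.276,0.4],"roll":0}]' 0.06;python3 -m jog '[{"linear":[0,0,0.8],"roll":0},{"linear":[0,0,0.8],"roll":0},{"linear":[0,0,0.8],"roll":0},{"linear":[0,0,0.6],"roll":0},{"linear":[0,0,0],"roll":0},{"linear":[0,0,0],"roll":0},{"linear":[0,0,0],"roll":0}]';python3 go.py 474.2 332.6 70.3
```

```text
time_s: 17.12
position: [0.4723, 0.3363, 0.1831]
tool_rot: [[-0.942, 0.334, 0.002], [0.334, 0.942, 0.002], [-0.001, 0.002, -1.0]]
ft_force: [1.6, -0.1, 0.5]
grip_width: 0.0452
gripper_force: 0.0
time_s: 17.7
position: [0.4747, 0.3327, 0.0631]
tool_rot: [[-0.941, 0.337, 0.001], [0.337, 0.941, 0.0], [-0.001, 0.001, -1.0]]
ft_force: [0.5, -0.3, 1.4]
grip_width: 0.045
gripper_force: 0.0
t 17.7 p [474.7 332.7  63.1] az 70.3 F [ 0.5 -0.3  1.4] w 45.0 g 0.0 q6 -47
units x 0.010 y -0.007 roll units -0.00
```

```bash
python3 -m jog '[{"linear":[0.01,-0.01,0.5],"roll":0},{"linear":[0,0,0.5],"roll":0},{"linear":[0,0,0.3],"roll":0},{"linear":[0,0,0.21],"roll":0},{"linear":[0,0,0],"roll":0},{"linear":[0,0,0],"roll":0},{"linear":[0,0,0],"roll":0}]';python3 -m jog '[{"linear":[0,0,0],"roll":0},{"linear":[0,0,0],"roll":0},{"linear":[0,0,0],"roll":0},{"linear":[0,0,0],"roll":0},{"linear":[0,0,0],"roll":0},{"linear":[0,0,0],"roll":0}]' -1 60;python3 go.py
```

```text
time_s: 18.28
position: [0.4744, 0.3326, 0.0031]
tool_rot: [[-0.941, 0.337, 0.002], [0.337, 0.941, 0.001], [-0.002, 0.002, -1.0]]
ft_force: [-0.1, -0.2, -0.7]
grip_width: 0.0451
gripper_force: 0.0
time_s: 18.78
position: [0.4739, 0.3324, 0.0024]
tool_rot: [[-0.941, 0.337, 0.001], [0.337, 0.941, 0.0], [-0.001, 0.001, -1.0]]
ft_force: [-1.1, -0.7, 6.5]
grip_width: 0.0093
gripper_force: 58.6
t 18.8 p [473.9 332.4   2.4] az 70.3 F [-1.1 -0.7  6.5] w 9.3 g 58.6 q6 -47
```

```bash
python3 -m jog '[{"linear":[0,0,-0.4],"roll":0},{"linear":[0,0,-0.9],"roll":0},{"linear":[0,0,-0.9],"roll":0.5},{"linear":[0,0,-0.9],"roll":1},{"linear":[0,0,-0.9],"roll":1},{"linear":[0,0,-0.8],"roll":1},{"linear":[0,0,0],"roll":1},{"linear":[0,0,0],"roll":1},{"linear":[0,0,0],"roll":1},{"linear":[0,0,0],"roll":1},{"linear":[0,0,0],"roll":1},{"linear":[0,0,0],"roll":1}]';python3 -m jog '[{"linear":[0,0,0],"roll":1},{"linear":[0,0,0],"roll":1},{"linear":[0,0,0],"roll":1},{"linear":[0,0,0],"roll":0.6},{"linear":[0,0,0],"roll":0},{"linear":[0,0,0],"roll":0},{"linear":[0,0,0],"roll":0}]';python3 go.py 592.6 -45.3 4.8
```

```text
time_s: 19.78
position: [0.4735, 0.3322, 0.1934]
tool_rot: [[-0.383, 0.924, -0.001], [0.924, 0.383, -0.0], [0.0, -0.001, -1.0]]
ft_force: [0.1, -0.7, -0.5]
grip_width: 0.0095
gripper_force: 58.6
time_s: 20.37
position: [0.4736, 0.3323, 0.1936]
tool_rot: [[-0.085, 0.996, -0.0], [0.996, 0.085, -0.0], [-0.0, -0.0, -1.0]]
ft_force: [0.5, 0.5, -1.9]
grip_width: 0.0092
gripper_force: 58.6
t 20.4 p [473.6 332.3 193.6] az 4.9 F [ 0.5  0.5 -1.9] w 9.2 g 58.6 q6 18
units x -9.655 y 2.174 roll units 0.02
```

```bash
python3 -m jog '[{"linear":[-0.5,0.11,0],"roll":0},{"linear":[-0.93,0.21,0],"roll":0},{"linear":[-0.93,0.21,0],"roll":0},{"linear":[-0.93,0.21,0],"roll":0},{"linear":[-0.93,0.21,0],"roll":0},{"linear":[-0.93,0.21,0],"roll":0},{"linear":[-0.93,0.21,0],"roll":0},{"linear":[-0.93,0.21,0],"roll":0},{"linear":[-0.93,0.21,0],"roll":0},{"linear":[-0.93,0.21,0],"roll":0},{"linear":[-0.78,0.17,0],"roll":0},{"linear":[0,0,0],"roll":0}]';python3 -m jog '[{"linear":[0,0,0],"roll":0},{"linear":[0,0,0],"roll":0},{"linear":[0,0,0.4],"roll":0},{"linear":[0,0,0.8],"roll":0},{"linear":[0,0,0.8],"roll":0},{"linear":[0,0,0.8],"roll":0},{"linear":[0,0,0.5],"roll":0},{"linear":[0,0,0],"roll":0},{"linear":[0,0,0],"roll":0},{"linear":[0,0,0],"roll":0}]';python3 go.py 592.6 -45.3 4.8
```

```text
time_s: 21.37
position: [0.5938, -0.0506, 0.1932]
tool_rot: [[-0.08, 0.997, 0.001], [0.997, 0.08, -0.002], [-0.002, 0.0, -1.0]]
ft_force: [-0.9, -0.3, -1.1]
grip_width: 0.0094
gripper_force: 58.6
time_s: 22.2
position: [0.5933, -0.0445, 0.0635]
tool_rot: [[-0.085, 0.996, 0.003], [0.996, 0.085, -0.001], [-0.001, 0.003, -1.0]]
ft_force: [0.1, -0.2, -1.7]
grip_width: 0.0096
gripper_force: 58.7
t 22.2 p [593.3 -44.5  63.5] az 4.9 F [ 0.1 -0.2 -1.7] w 9.6 g 58.7 q6 -21
units x -0.017 y -0.019 roll units 0.01
```

```bash
python3 -m jog '[{"linear":[-0.02,-0.02,0.4],"roll":0},{"linear":[0,0,0.3],"roll":0},{"linear":[0,0,0.2],"roll":0},{"linear":[0,0,0.15],"roll":0},{"linear":[0,0,0.1],"roll":0},{"linear":[0,0,0.03],"roll":0},{"linear":[0,0,0],"roll":0},{"linear":[0,0,0],"roll":0},{"linear":[0,0,0],"roll":0}]';python3 go.py 592.6 -45.3 4.8
```

```text
time_s: 22.95
position: [0.5921, -0.046, 0.015]
tool_rot: [[-0.084, 0.996, 0.001], [0.996, 0.084, -0.0], [-0.0, 0.001, -1.0]]
ft_force: [-0.0, 0.4, -1.4]
grip_width: 0.0098
gripper_force: 58.7
t 22.9 p [592.1 -46.   15. ] az 4.8 F [-0.   0.4 -1.4] w 9.8 g 58.7 q6 -21
units x 0.016 y 0.015 roll units 0.00
```

```bash
python3 -m jog '[{"linear":[0.01,0.01,0.02],"roll":0},{"linear":[0,0,0],"roll":0},{"linear":[0,0,0],"roll":0},{"linear":[0,0,0],"roll":0}]';python3 go.py 592.6 -45.3 4.8
```

```text
time_s: 23.28
position: [0.5923, -0.0457, 0.0143]
tool_rot: [[-0.084, 0.996, 0.001], [0.996, 0.084, -0.001], [-0.001, 0.001, -1.0]]
ft_force: [-3.1, -1.3, 6.0]
grip_width: 0.0099
gripper_force: 59.4
t 23.3 p [592.3 -45.7  14.3] az 4.8 F [-3.1 -1.3  6. ] w 9.9 g 59.4 q6 -21
units x 0.010 y 0.008 roll units -0.00
```

```bash
python3 -m jog '[{"linear":[0,0,0],"roll":0},{"linear":[0,0,0],"roll":0},{"linear":[0,0,0],"roll":0},{"linear":[0,0,0],"roll":0},{"linear":[0,0,-0.2],"roll":0},{"linear":[0,0,-0.7],"roll":0},{"linear":[0,0,-0.9],"roll":0},{"linear":[0,0,-0.9],"roll":0},{"linear":[0,0,-0.9],"roll":-0.5},{"linear":[0,0,-0.9],"roll":-0.6},{"linear":[0,0,0],"roll":0},{"linear":[0,0,0],"roll":0}]' -0.48;python3 go.py 460.5 157 10.3; python3 - <<'E'
from m import *
for n,a in(("short",(209,141)),("plug",(198,282)),("long",(610,287))): print(n,plane("top",tb(*a),.012)*1000)
E
```

```text
time_s: 24.28
position: [0.5927, -0.0456, 0.1962]
tool_rot: [[-0.179, 0.984, 0.005], [0.984, 0.179, -0.001], [-0.002, 0.004, -1.0]]
ft_force: [0.8, 0.3, 0.1]
grip_width: 0.0224
gripper_force: 0.0
t 24.3 p [592.7 -45.6 196.2] az 10.3 F [0.8 0.3 0.1] w 22.4 g 0.0 q6 -26
units x 5.574 y -2.346 roll units -0.00
short [658.11991257 121.69081201]
plug [595.18858774 126.36863921]
long [594.35962301 -51.48763093]
```

Pocket centres measured directly from the dark floors agree with my board poses to 1–2 mm. Next is the spark plug.

```bash
python3 -m jog '[{"linear":[0.5,-0.21,0],"roll":0},{"linear":[0.92,-0.387,0],"roll":0},{"linear":[0.92,-0.387,0],"roll":0},{"linear":[0.92,-0.387,0],"roll":0},{"linear":[0.92,-0.387,0],"roll":0},{"linear":[0.92,-0.387,0],"roll":0},{"linear":[0.474,-0.2,0],"roll":0},{"linear":[0,0,0.4],"roll":0},{"linear":[0,0,0.8],"roll":0},{"linear":[0,0,0.8],"roll":0},{"linear":[0,0,0.8],"roll":0},{"linear":[0,0,0.5],"roll":0}]' 0.18;python3 -m jog '[{"linear":[0,0,0],"roll":0},{"linear":[0,0,0],"roll":0},{"linear":[0,0,0],"roll":0}]';python3 go.py 460.5 157 10.3
```

```text
time_s: 25.28
position: [0.4578, 0.157, 0.0582]
tool_rot: [[-0.178, 0.984, -0.006], [0.984, 0.178, -0.0], [0.001, -0.006, -1.0]]
ft_force: [0.6, 0.5, -0.6]
grip_width: 0.0505
gripper_force: 0.0
time_s: 25.53
position: [0.4603, 0.1572, 0.0625]
tool_rot: [[-0.179, 0.984, 0.001], [0.984, 0.179, 0.0], [-0.0, 0.001, -1.0]]
ft_force: [0.4, 0.5, 1.7]
grip_width: 0.0502
gripper_force: 0.0
t 25.5 p [460.3 157.2  62.5] az 10.3 F [0.4 0.5 1.7] w 50.2 g 0.0 q6 -5
units x -0.005 y 0.003 roll units -0.00
```

```bash
python3 -m jog '[{"linear":[0,0,0.5],"roll":0},{"linear":[0,0,0.5],"roll":0},{"linear":[0,0,0.3],"roll":0},{"linear":[0,0,0.19],"roll":0},{"linear":[0,0,0],"roll":0},{"linear":[0,0,0],"roll":0},{"linear":[0,0,0],"roll":0}]';python3 -m jog '[{"linear":[0,0,0],"roll":0},{"linear":[0,0,0],"roll":0},{"linear":[0,0,0],"roll":0},{"linear":[0,0,0],"roll":0},{"linear":[0,0,0],"roll":0},{"linear":[0,0,0],"roll":0}]' -1 50;python3 go.py;python3 -m jog '[{"linear":[0,0,-0.4],"roll":0},{"linear":[0,0,-0.9],"roll":0},{"linear":[0,0,-0.9],"roll":0},{"linear":[0,0,-0.9],"roll":0.5},{"linear":[0,0,-0.9],"roll":1},{"linear":[0,0,-0.8],"roll":1},{"linear":[0,0,0],"roll":0.56},{"linear":[0,0,0],"roll":0},{"linear":[0,0,0],"roll":0}]';python3 go.py 595.8 137.4 -5
```

```text
time_s: 26.12
position: [0.4607, 0.1572, 0.0032]
tool_rot: [[-0.179, 0.984, 0.002], [0.984, 0.179, 0.0], [-0.0, 0.002, -1.0]]
ft_force: [-0.7, -0.8, 0.3]
grip_width: 0.05
gripper_force: 0.0
time_s: 26.62
position: [0.4604, 0.1572, 0.0026]
tool_rot: [[-0.179, 0.984, 0.001], [0.984, 0.179, 0.0], [-0.0, 0.001, -1.0]]
ft_force: [0.2, 0.3, 5.8]
grip_width: 0.0181
gripper_force: 48.9
t 26.6 p [460.4 157.2   2.6] az 10.3 F [0.2 0.3 5.8] w 18.1 g 48.9 q6 -5
time_s: 27.37
position: [0.4594, 0.157, 0.1935]
tool_rot: [[0.086, 0.996, -0.001], [0.996, -0.086, -0.0], [-0.0, -0.001, -1.0]]
ft_force: [-0.5, -0.4, -1.0]
grip_width: 0.0183
gripper_force: 49.2
t 27.4 p [459.4 157.  193.5] az -4.9 F [-0.5 -0.4 -1. ] w 18.3 g 49.2 q6 10
units x -0.191 y 3.440 roll units 0.02
```

```bash
python3 -m jog '[{"linear":[-0.03,0.5,0],"roll":0},{"linear":[-0.05,0.9,0],"roll":0},{"linear":[-0.05,0.9,0],"roll":0},{"linear":[-0.04,0.7,0],"roll":0},{"linear":[-0.02,0.44,0],"roll":0},{"linear":[0,0,0.4],"roll":0},{"linear":[0,0,0.8],"roll":0},{"linear":[0,0,0.8],"roll":0},{"linear":[0,0,0.8],"roll":0},{"linear":[0,0,0.5],"roll":0},{"linear":[0,0,0],"roll":0},{"linear":[0,0,0],"roll":0}]';python3 -m jog '[{"linear":[0,0,0],"roll":0},{"linear":[0,0,0],"roll":0}]';python3 go.py 595.8 137.4 -5
```

```text
time_s: 28.37
position: [0.5956, 0.1375, 0.0606]
tool_rot: [[0.086, 0.996, -0.004], [0.996, -0.086, -0.0], [-0.0, -0.004, -1.0]]
ft_force: [-0.0, -0.3, 0.4]
grip_width: 0.0181
gripper_force: 49.2
time_s: 28.53
position: [0.5971, 0.1376, 0.0636]
tool_rot: [[0.087, 0.996, 0.003], [0.996, -0.087, 0.0], [0.0, 0.002, -1.0]]
ft_force: [-0.4, -0.8, -0.1]
grip_width: 0.0183
gripper_force: 49.2
t 28.5 p [597.1 137.6  63.6] az -5.0 F [-0.4 -0.8 -0.1] w 18.3 g 49.2 q6 7
units x -0.008 y -0.032 roll units 0.01
```

Bottom-out should come at TCP z ≈ 14.6.

```bash
python3 -m jog '[{"linear":[-0.01,-0.02,0.4],"roll":0},{"linear":[0,0,0.3],"roll":0},{"linear":[0,0,0.2],"roll":0},{"linear":[0,0,0.15],"roll":0},{"linear":[0,0,0.1],"roll":0},{"linear":[0,0,0.04],"roll":0},{"linear":[0,0,0.02],"roll":0},{"linear":[0,0,0],"roll":0},{"linear":[0,0,0],"roll":0},{"linear":[0,0,0],"roll":0}]';python3 go.py 595.8 137.4 -5
```

```text
time_s: 29.37
position: [0.5959, 0.1373, 0.0148]
tool_rot: [[0.087, 0.996, 0.001], [0.996, -0.087, 0.0], [0.0, 0.001, -1.0]]
ft_force: [-3.4, 0.0, 5.8]
grip_width: 0.0182
gripper_force: 49.8
t 29.4 p [595.9 137.3  14.8] az -5.0 F [-3.4  0.   5.8] w 18.2 g 49.8 q6 7
units x 0.003 y -0.002 roll units 0.00
```

```bash
python3 -m jog '[{"linear":[0,0,0],"roll":0},{"linear":[0,0,0],"roll":0},{"linear":[0,0,0],"roll":0},{"linear":[0,0,0],"roll":0},{"linear":[0,0,-0.2],"roll":0},{"linear":[0,0,-0.7],"roll":0},{"linear":[0,0,-0.9],"roll":1},{"linear":[0,0,-0.9],"roll":1},{"linear":[0,0,-0.9],"roll":1},{"linear":[0,0,-0.9],"roll":1},{"linear":[0,0,0],"roll":1},{"linear":[0,0,0],"roll":0.9}]' -0.2;python3 -m jog '[{"linear":[0,0,0],"roll":0},{"linear":[0,0,0],"roll":0}]' 0.06;python3 go.py 546.5 263.6 -34.5
```

```text
time_s: 30.37
position: [0.5962, 0.1373, 0.197]
tool_rot: [[0.57, 0.822, 0.006], [0.822, -0.57, 0.0], [0.003, 0.004, -1.0]]
ft_force: [-0.2, 0.4, -0.9]
grip_width: 0.0342
gripper_force: 0.0
time_s: 30.53
position: [0.5954, 0.1372, 0.1939]
tool_rot: [[0.564, 0.825, -0.0], [0.825, -0.564, 0.0], [-0.0, -0.0, -1.0]]
ft_force: [1.0, -0.6, -0.3]
grip_width: 0.045
gripper_force: 0.0
t 30.5 p [595.4 137.2 193.9] az -34.4 F [ 1.  -0.6 -0.3] w 45.0 g 0.0 q6 36
units x 1.912 y -2.797 roll units 0.03
```

```bash
python3 -m jog '[{"linear":[0.28,-0.4,0],"roll":0},{"linear":[0.48,-0.7,0],"roll":0},{"linear":[0.48,-0.7,0],"roll":0},{"linear":[0.4,-0.6,0],"roll":0},{"linear":[0.27,-0.4,0],"roll":0},{"linear":[0,0,0.4],"roll":0},{"linear":[0,0,0.8],"roll":0},{"linear":[0,0,0.8],"roll":0},{"linear":[0,0,0.8],"roll":0},{"linear":[0,0,0.5],"roll":0},{"linear":[0,0,0],"roll":0},{"linear":[0,0,0],"roll":0}]';python3 -m jog '[{"linear":[0,0,0],"roll":0},{"linear":[0,0,0],"roll":0}]';python3 go.py 546.5 263.6 -34.5
python3 - <<'E'
from m import *
import cv2
a=optics.get_image("scene")[130:250,270:420,::-1]
cv2.imwrite("pics/c7.png",cv2.resize(a,None,fx=5,fy=5,interpolation=2))
E
```

```text
time_s: 31.53
position: [0.5464, 0.2635, 0.0614]
tool_rot: [[0.565, 0.825, -0.002], [0.825, -0.565, -0.0], [-0.001, -0.001, -1.0]]
ft_force: [0.1, 1.1, 1.0]
grip_width: 0.0451
gripper_force: 0.0
time_s: 31.7
position: [0.5474, 0.2639, 0.0636]
tool_rot: [[0.566, 0.824, 0.003], [0.824, -0.566, 0.001], [0.002, 0.002, -1.0]]
ft_force: [0.6, 0.2, 0.1]
grip_width: 0.0451
gripper_force: 0.0
t 31.7 p [547.4 263.9  63.6] az -34.5 F [0.6 0.2 0.1] w 45.1 g 0.0 q6 49
units x -0.018 y -0.015 roll units 0.01
```

View pics/c7.png

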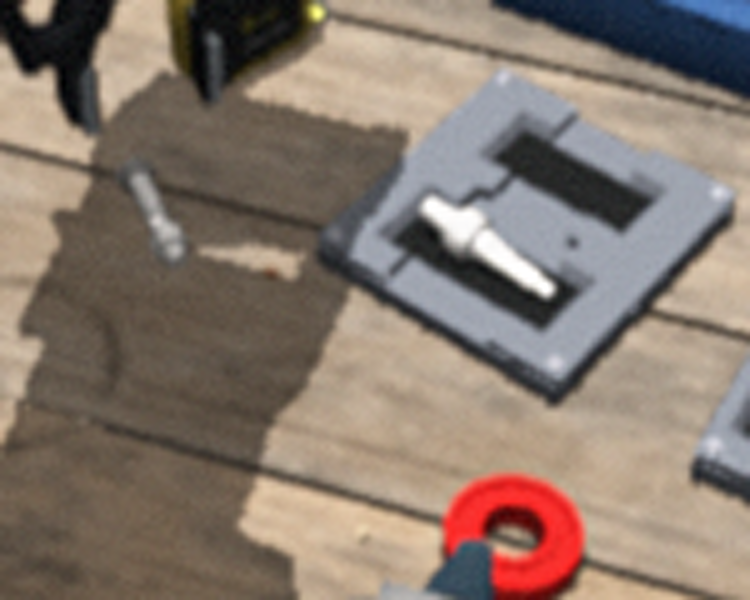

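The plug lies in the large pocket at crop (485,245), and the short bolt is still at (150,215) under the fingers. I'll grip it.

```bash
python3 -m jog '[{"linear":[-0.01,-0.01,0.5],"roll":0},{"linear":[0,0,0.5],"roll":0},{"linear":[0,0,0.3],"roll":0},{"linear":[0,0,0.22],"roll":0},{"linear":[0,0,0],"roll":0},{"linear":[0,0,0],"roll":0},{"linear":[0,0,0],"roll":0}]';python3 -m jog '[{"linear":[0,0,0],"roll":0},{"linear":[0,0,0],"roll":0},{"linear":[0,0,0],"roll":0},{"linear":[0,0,0],"roll":0},{"linear":[0,0,0],"roll":0},{"linear":[0,0,0],"roll":0}]' -1 50;python3 go.py;python3 -m jog '[{"linear":[0,0,-0.4],"roll":0},{"linear":[0,0,-0.9],"roll":0},{"linear":[0,0,-0.9],"roll":-0.5},{"linear":[0,0,-0.9],"roll":-1},{"linear":[0,0,-0.9],"roll":-1},{"linear":[0,0,-0.8],"roll":-1},{"linear":[0,0,0],"roll":-1},{"linear":[0,0,0],"roll":-1},{"linear":[0,0,0],"roll":-0.4},{"linear":[0,0,0],"roll":0},{"linear":[0,0,0],"roll":0}]';python3 go.py 658.6 125.3 -5
```

```text
time_s: 32.33
position: [0.5466, 0.2637, 0.0021]
tool_rot: [[0.566, 0.824, 0.002], [0.824, -0.566, 0.001], [0.002, 0.001, -1.0]]
ft_force: [0.0, 0.7, 0.5]
grip_width: 0.0456
gripper_force: 0.0
time_s: 32.83
position: [0.5463, 0.2636, 0.0015]
tool_rot: [[0.566, 0.824, 0.001], [0.824, -0.566, 0.0], [0.001, 0.001, -1.0]]
ft_force: [-0.5, -0.7, 6.1]
grip_width: 0.0076
gripper_force: 49.0
t 32.8 p [546.3 263.6   1.5] az -34.5 F [-0.5 -0.7  6.1] w 7.6 g 49.0 q6 49
time_s: 33.75
position: [0.5458, 0.2635, 0.1926]
tool_rot: [[0.088, 0.996, -0.001], [0.996, -0.088, -0.0], [-0.0, -0.001, -1.0]]
ft_force: [0.1, -0.2, -1.2]
grip_width: 0.0079
gripper_force: 48.8
t 33.8 p [545.8 263.5 192.6] az -5.1 F [ 0.1 -0.2 -1.2] w 7.9 g 48.8 q6 20
units x -3.196 y 3.110 roll units -0.02
```

Bottom-out should come at TCP z ≈ 13.5.

```bash
python3 -m jog '[{"linear":[-0.36,0.35,0],"roll":0},{"linear":[-0.68,0.66,0],"roll":0},{"linear":[-0.68,0.66,0],"roll":0},{"linear":[-0.68,0.66,0],"roll":0},{"linear":[-0.5,0.49,0],"roll":0},{"linear":[-0.29,0.28,0],"roll":0},{"linear":[0,0,0.4],"roll":0},{"linear":[0,0,0.8],"roll":0},{"linear":[0,0,0.8],"roll":0},{"linear":[0,0,0.8],"roll":0},{"linear":[0,0,0.5],"roll":0},{"linear":[0,0,0],"roll":0}]';python3 -m jog '[{"linear":[0,0,0],"roll":0},{"linear":[0,0,0],"roll":0},{"linear":[0,0,0],"roll":0}]';python3 go.py 658.6 125.3 -5
```

```text
time_s: 34.75
position: [0.6559, 0.1255, 0.0557]
tool_rot: [[0.089, 0.996, -0.009], [0.996, -0.089, -0.0], [-0.001, -0.009, -1.0]]
ft_force: [0.7, 1.1, -1.1]
grip_width: 0.0075
gripper_force: 48.9
time_s: 35.0
position: [0.6594, 0.1256, 0.063]
tool_rot: [[0.087, 0.996, 0.004], [0.996, -0.087, 0.0], [0.0, 0.004, -1.0]]
ft_force: [-0.8, 0.5, -0.7]
grip_width: 0.0077
gripper_force: 48.9
t 35.0 p [659.4 125.6  63. ] az -5.0 F [-0.8  0.5 -0.7] w 7.7 g 48.9 q6 6
units x -0.010 y -0.018 roll units -0.00
```

```bash
python3 -m jog '[{"linear":[-0.01,-0.01,0.4],"roll":0},{"linear":[0,0,0.3],"roll":0},{"linear":[0,0,0.2],"roll":0},{"linear":[0,0,0.15],"roll":0},{"linear":[0,0,0.1],"roll":0},{"linear":[0,0,0.05],"roll":0},{"linear":[0,0,0.03],"roll":0},{"linear":[0,0,0],"roll":0},{"linear":[0,0,0],"roll":0},{"linear":[0,0,0],"roll":0}]';python3 go.py 658.6 125.3 -5
```

```text
time_s: 35.83
position: [0.658, 0.1253, 0.0134]
tool_rot: [[0.087, 0.996, 0.001], [0.996, -0.087, -0.0], [-0.0, 0.001, -1.0]]
ft_force: [-5.2, -0.5, 9.2]
grip_width: 0.0078
gripper_force: 49.9
t 35.8 p [658.  125.3  13.4] az -5.0 F [-5.2 -0.5  9.2] w 7.8 g 49.9 q6 6
units x 0.002 y 0.015 roll units 0.00
```

It's on the floor of the pocket. I'll release, rise, back off and take the final look.

```bash
python3 -m jog '[{"linear":[0,0,0],"roll":0},{"linear":[0,0,0],"roll":0},{"linear":[0,0,0],"roll":0},{"linear":[0,0,0],"roll":0},{"linear":[0,0,-0.2],"roll":0},{"linear":[0,0,-0.7],"roll":0},{"linear":[0,0,-0.9],"roll":0},{"linear":[0,0,-0.9],"roll":0},{"linear":[0,0,-0.9],"roll":0},{"linear":[0,0,-0.9],"roll":0}]' -0.48;python3 -m jog '[{"linear":[0.3,-0.4,0],"roll":0},{"linear":[0.7,-0.6,0],"roll":0},{"linear":[0.7,-0.6,0],"roll":0},{"linear":[0.7,-0.6,0],"roll":0},{"linear":[0.7,-0.6,0],"roll":0},{"linear":[0.3,-0.3,0],"roll":0},{"linear":[0,0,0],"roll":0},{"linear":[0,0,0],"roll":0},{"linear":[0,0,0],"roll":0}]'
python3 - <<'E'
from m import *
import cv2
a=optics.get_image("scene")[135:255,330:495,::-1]
b=optics.get_image("top")[120:190,300:430,::-1]
a=cv2.resize(a,(800,582),interpolation=2);cv2.imwrite("pics/c8.png",a);cv2.imwrite("pics/c8t.png",cv2.resize(b,None,fx=5,fy=5))
E
```

```text
time_s: 36.67
position: [0.6576, 0.1252, 0.1939]
tool_rot: [[0.087, 0.996, 0.0], [0.996, -0.087, -0.0], [-0.0, 0.0, -1.0]]
ft_force: [-0.2, 0.1, -0.0]
grip_width: 0.0224
gripper_force: 0.0
time_s: 37.42
position: [0.5469, 0.2708, 0.1919]
tool_rot: [[0.088, 0.996, 0.0], [0.996, -0.088, -0.0], [-0.0, 0.0, -1.0]]
ft_force: [-0.1, -0.1, 0.0]
grip_width: 0.0223
gripper_force: 0.0
```

View pics/c8.png

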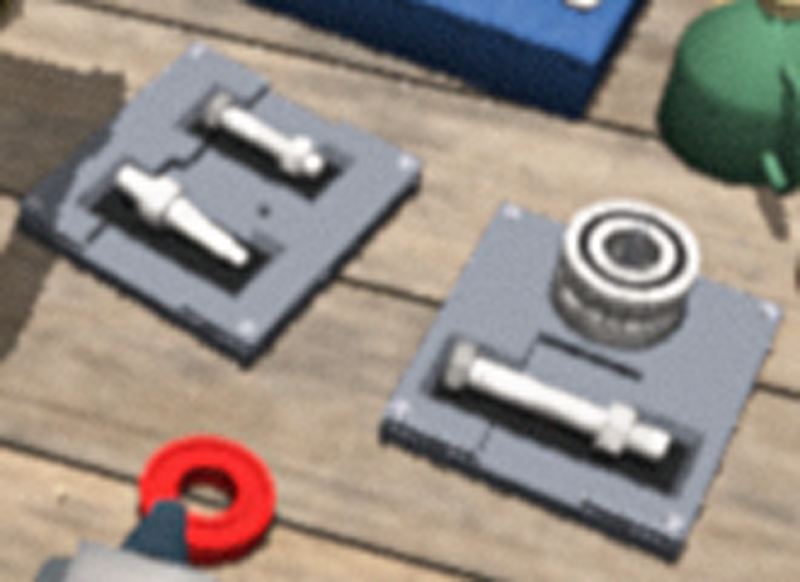

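The final picture shows every part in its place:
- **Engine board:** short bolt at (265,135), spark plug at (180,210).
- **Wheel board:** stacked bearings at (628,270), long bolt at (555,400).

The gripper is clear of the boards and touching nothing, so I'm handing the job in.

```bash
python3 -c "
from rig import env
print(env.close_job())"
```

```text
the job is handed in; nothing more can be done
None
```

Both kits are made up and the job is handed in at about 37.5 s: the bearings were lowered one on the other over the post, and the two bolts and the spark plug lie in their pockets, all let go; no verdict came back.

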